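# Reseat the tapered plug of a drinks tap and check that it rocks free

## Task

Put the cleaned tap back together: take the tapered plug with the flat wing handle out of the wooden rack, set it into the tap with the wing across the spout, and press it straight down with about 12 N (never more than 24 N) until it is bedded in its sprung seat. Still leaning on it with about that force, check that it rocks free: turn the wing about 30 degrees anticlockwise seen from above, then about 30 degrees to the clockwise side of across. Bring it back across the spout (tap shut), ease off, let go and leave it sitting upright in its seat, with the other things on the table left where they are.

Things in the scene. Friction and masses are not known exactly. Their poses are not given: they have to be found in the camera images.
- tap: Fixed steel tap in a bench stand: foot 100 x 100 x 14 mm, upright hollow shell 62 mm outside, 50 mm inside diameter, rim 95 mm above the table; flanged inlet pipe to its +x (to 74 mm), bent spout to its -x (to 94 mm). Origin: on the table under the shell's axis; z up. Across the spout = wing along the tap's y axis, either way round.
- tap_rim (a point): Centre of the shell's rim, on its axis, 95 mm up. How far the liner stands out above the rim (4 to 20 mm) differs with wear and is not measured: the plug beds with its origin anywhere from 11 to 27 mm below the rim plane (collar's underside 11 to 27 mm above the rim), so it has to be felt.
- liner (a joint): Travel (m) of the sprung tapered liner, the greased cup in the shell, coaxial with it, same taper as the plug, mouth 37 mm across, 30 mm deep. 0 = up, grows downwards, stop at 0.006. Spring 5 N/mm after 2 N of preload: under 0.0004 with the plug's own weight, 0.002 when the seat bears 12 N in all, 0.0044 at 24 N.
- plug: Loose steel plug, about 0.25 kg, upright in one of the rack's holes. Origin: centre of its small lower end; z up. Cone 36 mm long, 18 mm across below, 40 mm above; collar 56 mm across, z = 38 to 44 mm; above it a flat wing handle along the plug's x, 60 mm long, 12 mm thick, z = 44 to 80 mm. Grip across the 12 mm at z = 68 mm (fingertips then clear the collar by 5 mm).
- wing_end (a point): End of the wing at the plug's (30, 0, 70) mm.
- rack: Fixed wooden block 85 x 180 x 55 mm with two through holes 43 mm across, at y = -50 and +50 mm on its top; the plugs hang in them by their collars, which rest on the top. Origin: centre of its underside.
- stopper: The other, slimmer steel plug in the rack, with a round knob (32 mm across) instead of a wing. Not for this tap: leave it. Origin: centre of its small lower end.
- jar_corn: Full glass jar, 72 mm across, 115 mm tall. Origin under its centre. Leave it.
- jar_beet: Full glass jar, 72 mm across, 115 mm tall. Origin under its centre. Leave it.
- band: Jar screw band, a ring 76 mm across, 16 mm high, on the table between tap and rack. Leave it.
- brush: Cleaning brush lying near the robot. Leave it.
- funnel: Jar funnel, 110 mm across, 70 mm tall. Leave it.
- lidpack: Two jar lids one on the other, 70 mm across, 24 mm high. Leave them.
Things that resemble listed ones, but are neither listed nor needed, are in the scene too. Leave any turquoise look-alike of the tap alone.

How it is judged:
By the outcome, as a careful person would: the job done as asked, in the order asked, and still so for the second after the job is handed in, with the robot touching nothing.
It also fails if it takes over 54 s, if anything falls off the work surface, if the arm or the gripper's body presses on something with over 40 N, if the wrist force passes 120 N, or if a joint passes its speed limit or range.

## Robot

A 6-joint arm with a two-finger parallel gripper is mounted at the origin on the work surface. World frame = base frame: x ahead of the robot, y to its left, z up, the work surface at z = 0. Lengths are in mm, angles in degrees, forces in N, time in s.
With the tool pointing down it reaches from about 350 to 850 mm from the base axis. Payload 8.1 kg.
Tool frame: the origin (TCP) lies at the very end of the fingers, on their centre line; the grasp point (between the pads) lies 19 mm behind it (r.grip_point_offset is the distance from the TCP to the grasp point, in mm); z points along the fingers, y is the line along which they close (so a half turn about z gives the same grasp; the last joint's range is limited). The gripper opens to 85 mm and grips with 20 to 120 N. Pads are 22 mm wide; open, the fingers measure 114 mm over their backs; the gripper's body (76 mm by 85 mm) begins 54 mm behind the grasp point. The pads swing forward as they close: fully open they stand 13 mm farther back than shut.
Start: joints at [60.252, 7.471, 85.268, -0, 87.261, -4.893], TCP at [252.173, 544.439, 231.292] pointing down, gripper open.
Joint ranges: [-169.43, 169.43], [-51.17, 129.36], [1.28, 143.12], [-76.62, 256.62], [0, 156.53], [-152.29, 152.29]. Speed limits (degrees/s): [136.94, 136.94, 159.86, 180, 180, 180].

## Interface

Orientations are given as [roll, pitch, yaw] about the fixed x, y, z axes, in that order (R = Rz(yaw) Ry(pitch) Rx(roll)).
In Python, from bench import status, eyes, r gives the robot as it stands.
- The arm moves only by the shell command python3 -m handwheel 'ROWS' [FORCE]. ROWS is a JSON object whose one key "series" holds a list that holds one entry, the list of rows, each a list of 7 numbers: the shift along the tool's x, y, z in cm, then the turn, a rotation vector about the tool's x, y, z in rad, then the opening, from 0 (shut) to 1 (fully open). In form: {"series": [[[tx, ty, tz, rx, ry, rz, claw], ...]]}. A call has 1 to 12 rows; each row is the pose to reach, as a shift and turn from the pose commanded when the call began, along the tool's axes at that moment; what a row does not reach only later rows make up. A row lasts 1/8 s, in which the tool goes at most 62.5 mm and 10.7 degrees, less where a joint would pass 70% of its speed; a pose out of reach is approached as far as the arm can. A call with a gripper value outside its range is refused whole. The fingers move at their own pace and stop on an object; FORCE is the grip in N (left out, the last holds). Time passes only in rows, so rows that repeat a pose let the fingers close. It gives the time, the measured TCP pose, the force, the opening and the grip force at its end, in the units of the state.
- status.sense(): the state, without advancing time (a new reading comes with each control period).
- eyes.snapshot(name): name is "side" or "top" or "wrist"; returns a dict with "img" (480x640x3 uint8, red, green, blue), "mtx" (3x3 intrinsics, pixels), "k1" (the pictures are not rectified: a ray, as slopes to the right and down, at radius r is drawn at 1 + k1 r^2 times it, then the intrinsics apply), "R" (3x3) and "t" (3): a world point X has camera coordinates R X + t. Camera axes: x right, y down, z forward; pixel columns grow to the right and rows downward; lengths in mm; the calibration is good to about 2 mm. A picture is of the moment at which its call begins. There is no depth.
- r.hand_in(): hands the job in; it is judged then, once.
The state is a dict: "time": time; "joint_pos": joint angles; "qd": joint speeds; "joint_efforts": joint torques, N m; "tool_pos": TCP position; "tcp_rot": TCP orientation; "ft_force": force on the tool from outside, world axes, zero at the start; "wrist_torque": the same for the moment, N m; "finger_gap": finger opening in mm; "grip_force": force on a finger pad.
Only numpy, scipy, OpenCV 4.12 (cv2) and the standard library are available. Lean on these libraries where they do the work, as an engineer would, in place of code of your own. Each camera call takes 0.05 s, during which the arm holds its last target. There are 200 camera calls.

## Working session

There is one attempt and no reset: what is moved stays moved. The work goes in short steps, Python scripts to look and compute and a shell command to move; the robot and the scene stay as the last step left them, time stands still between calls to the robot, and variables do not carry over. Pictures are saved under pics/ and viewed, at most 10 in all, crops included, and the job is handed in when it is done.

```bash
mkdir -p pics; ls; python3 - <<'E'
from bench import status, eyes, r
import cv2,json
for n in ("top","side"):
    s=eyes.snapshot(n); cv2.imwrite(f"pics/{n}0.png",s["img"][:,:,::-1])
    print(n,s["mtx"].tolist(),s["k1"],s["R"].round(4).tolist(),s["t"].round(1).tolist())
print(status.sense(), r.grip_point_offset)
E
```

```text
pics
top [[582.8843937488934, 0.0, 322.99828232786655], [0.0, 582.8843937488934, 240.69566912181855], [0.0, 0.0, 1.0]] 0.06630816547431172 [[-0.0014, -1.0, 0.0068], [-0.9896, 0.0004, -0.1439], [0.1439, -0.007, -0.9896]] [-48.9, 478.6, 1245.5]
side [[495.52037950153266, 0.0, 320.79028123796684], [0.0, 495.52037950153266, 240.22057363306183], [0.0, 0.0, 1.0]] -0.04589525993955174 [[-0.9173, -0.3981, -0.004], [-0.2098, 0.4919, -0.845], [0.3384, -0.7743, -0.5348]] [449.2, 191.9, 1197.2]
{'time': 0.1, 'joint_pos': array([ 6.02539062e+01,  7.51133655e+00,  8.53236488e+01, -1.31294849e-04,
        8.72626883e+01, -4.89312972e+00]), 'qd': array([ 0.04922327, -0.17336858, -0.14003941,  0.11298999, -0.09060077,
       -0.06064492]), 'joint_efforts': array([ 2.87413604e-04, -5.70961046e+01, -5.01934254e+01, -2.94376532e-04,
        8.27624666e-03, -2.08060368e-05]), 'tool_pos': array([251.9038267 , 544.00143624, 230.33771379]), 'tcp_rot': array([-1.79902671e+02, -8.20065788e-03,  1.55147035e+02]), 'ft_force': array([-0.31582491, -0.46690002, -1.07273809]), 'wrist_torque': array([-0.01798304,  0.03802986, -0.01150628]), 'grip_force': 0.0, 'finger_gap': 85.31888657984133} 18.700000000000003
```

View pics/top0.png

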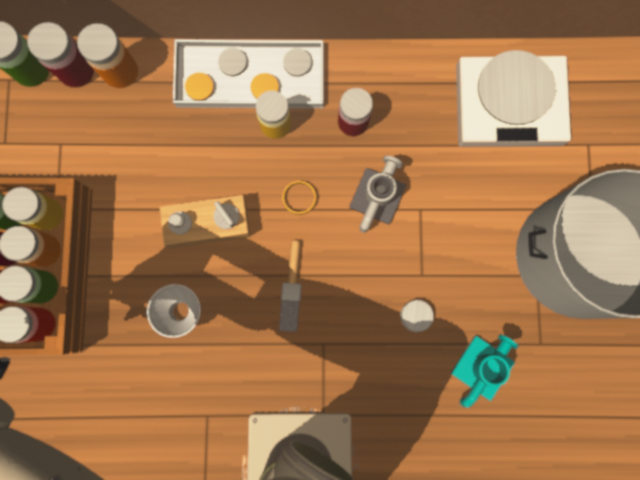

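View pics/side0.png

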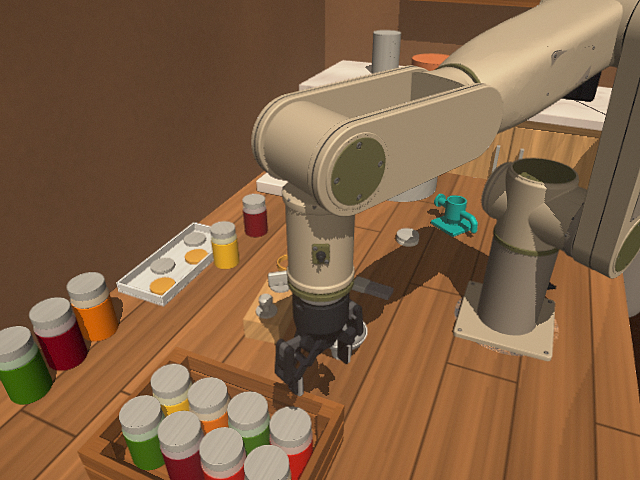

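The top view shows the plug in the rack at about (226,213), the stopper at (179,222), the steel tap rim at (381,187), its spout end at (366,226) and its flange at (393,163). The arm hides the tap in the side view. I'll enlarge both crops.

```bash
cat > h.py <<'E'
import numpy as np, cv2
from bench import status, eyes, r
def ray(s,uv):
    K=s["mtx"]; d=np.array([s["k1"],0,0,0,0.])
    # drawn = slope*(1+k1 r^2)
    p=cv2.undistortPoints(np.array([[uv]],float),K,d)[0,0]
    R=np.array(s["R"]);t=np.array(s["t"])
    return -R.T@t, R.T@np.array([p[0],p[1],1])
def atz(s,uv,z):
    c,d=ray(s,uv); return c+d*(z-c[2])/d[2]
def tri(obs):
    A=np.zeros((3,3));b=np.zeros(3);L=[]
    for s,uv in obs:
        c,d=ray(s,uv);d=d/np.linalg.norm(d);P=np.eye(3)-np.outer(d,d);A+=P;b+=P@c;L.append((c,P))
    X=np.linalg.solve(A,b); return X,[np.linalg.norm(P@(X-c)) for c,P in L]
def proj(s,X):
    p=s["R"]@np.array(X,float)+s["t"]; a=p[:2]/p[2]; a=a*(1+s["k1"]*(a@a)); return s["mtx"][:2,:2]@a+s["mtx"][:2,2]
E
python3 - <<'E'
from h import *
s=eyes.snapshot("top"); im=s["img"][:,:,::-1]
a=cv2.resize(im[190:250,155:255],(800,480)[::1],interpolation=3)
b=cv2.resize(im[145:245,335:435],(400,400),interpolation=3)
a=cv2.resize(im[185:255,155:255],(400,280),interpolation=3)
a=cv2.copyMakeBorder(a,0,120,0,0,0)
cv2.imwrite("pics/crop1.png",cv2.hconcat([a,b]))
for n,uv,z in [("rim",(381,187),95),("spout",(366,226),60),("flange",(393,163),60),("plugtop",(226,213),97),("stop",(179,220),97)]: print(n,atz(s,uv,z).round(0))
E
```

```text
rim [ 585. -172.   95.]
spout [ 507. -142.   60.]
flange [ 647. -203.   60.]
plugtop [528. 154.  97.]
stop [513. 252.  97.]
```

View pics/crop1.png

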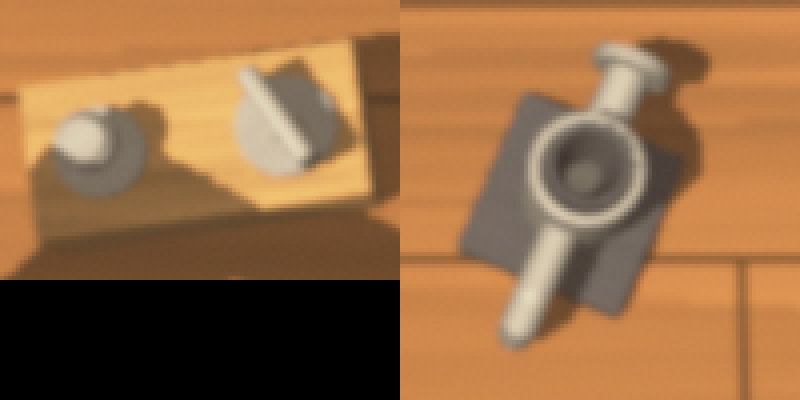

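The crop puts the wing's ends at full-image pixels (216.3,203.3) and (230.8,225), and the tap rim centre at (381.5,187). The spout end is at (364,230) and the flange is up and to the right. Next I work out the first move over the plug.

```bash
cat >> h.py <<'E'
from scipy.spatial.transform import Rotation as Ro
def need(p,yaw,rp=(180,0)):
    """shift (cm) and rotvec (rad) in tool axes from measured pose to p with tool down at yaw"""
    st=status.sense(); R0=Ro.from_euler('xyz',st["tcp_rot"],degrees=True)
    R1=Ro.from_euler('xyz',[rp[0],rp[1],yaw],degrees=True)
    return (R0.inv().apply(np.array(p)-st["tool_pos"])/10).round(2),(R0.inv()*R1).as_rotvec().round(3)
E
python3 - <<'E'
from h import *
s=eyes.snapshot("top")
a,b=atz(s,(216.3,203.3),97),atz(s,(230.8,225),97)
d=b-a; print(a,b,np.linalg.norm(d),np.degrees(np.arctan2(d[1],d[0])),(a+b)/2)
w=np.degrees(np.arctan2(d[1],d[0]))
f=atz(s,(335+632/8*2-400/4,145+68/4),60); 
for uv in [(381.5,187)]: c=atz(s,uv,95)
sp=atz(s,(364,229),45); fl=atz(s,(394,162),50); print(c,sp,fl,np.degrees(np.arctan2(*(fl-sp)[1::-1])))
# foot corners z=14
for uv in [(366,169),(405,184),(389,224),(350,207)]: print(atz(s,uv,14).round(0))
m=(a+b)/2
for y in (w,w+180,w-180): print(y,need([m[0]-30,m[1],230],y))
E
```

```text
[549.00430473 175.09569149  97.        ] [502.78877174 143.8415957   97.        ] 55.79152258513141 -145.93076052173888 [525.89653824 159.46864359  97.        ]
[ 584.78018622 -173.04806672   95.        ] [ 502.8997602  -138.89845873   45.        ] [ 652.09792409 -206.41591598   50.        ] -24.34843744636934
[ 646. -147.   14.]
[ 611. -235.   14.]
[ 519. -197.   14.]
[ 558. -110.   14.]
-145.93076052173888 (array([-38.3 , -24.65,   0.09]), array([-1.000e-03, -1.000e-03, -1.028e+00]))
34.069239478261125 (array([-38.3 , -24.65,   0.09]), array([-1.000e-03,  1.000e-03,  2.113e+00]))
-325.9307605217389 (array([-38.3 , -24.65,   0.09]), array([-1.000e-03,  1.000e-03,  2.113e+00]))
```

```bash
python3 -m handwheel '{"series":[[[-41,-23.4,0,0,0,2.11,1],[-41,-23.4,0,0,0,2.11,1],[-41,-23.4,0,0,0,2.11,1],[-41,-23.4,0,0,0,2.11,1],[-41,-23.4,0,0,0,2.11,1],[-41,-23.4,0,0,0,2.11,1],[-41,-23.4,0,0,0,2.11,1],[-41,-23.4,0,0,0,2.11,1],[-41,-23.4,0,0,0,2.11,1],[-41,-23.4,0,0,0,2.11,1],[-41,-23.4,0,0,0,2.11,1],[-41,-23.4,0,0,0,2.11,1]]]}'
python3 - <<'E'
from h import *
st=status.sense(); print(st["tool_pos"],st["tcp_rot"],st["joint_pos"],st["time"])
s=eyes.snapshot("wrist"); print(s["mtx"].tolist(),s["k1"],(-s["R"].T@s["t"]).round(1),s["R"].round(3).tolist())
print(proj(s,[526,159,97]),proj(s,[585,-173,95]))
e=eyes.snapshot("side"); print(proj(e,[526,159,97]),proj(e,[585,-173,95]))
cv2.imwrite("pics/w1.png",cv2.hconcat([cv2.resize(s["img"],(400,300)),cv2.resize(e["img"],(400,300))])[:,:,::-1])
cv2.imwrite("pics/w1full.png",s["img"][:,:,::-1]);cv2.imwrite("pics/e1full.png",e["img"][:,:,::-1])
E
```

```text
time: 1.7
tool_pos: [525.7, 159.7, 231.0]
tcp_rot: [-180.0, 0.0, 34.0]
ft_force: [-0.6, -0.2, -0.0]
finger_gap: 85.2
grip_force: 0.0
[525.71988315 159.65904344 231.00811995] [-1.79988652e+02  2.69319072e-02  3.40299814e+01] [ 1.15461881e+01 -3.17150202e-01  9.34118509e+01  1.86282323e-04
  8.69345237e+01  6.75161993e+01] 1.7
[[344.07204175233903, 0.0, 315.6782356575255], [0.0, 344.07204175233903, 241.1296577327737], [0.0, 0.0, 1.0]] -0.06588934072901553 [580.  196.5 372.6] [[0.559, -0.829, 0.001], [-0.8, -0.539, 0.263], [-0.218, -0.148, -0.965]]
[316.47323669 230.06656399] [623.19013816 362.57473184]
[280.77202632 272.32243698] [314.44821687 207.97587639]
```

View pics/w1.png

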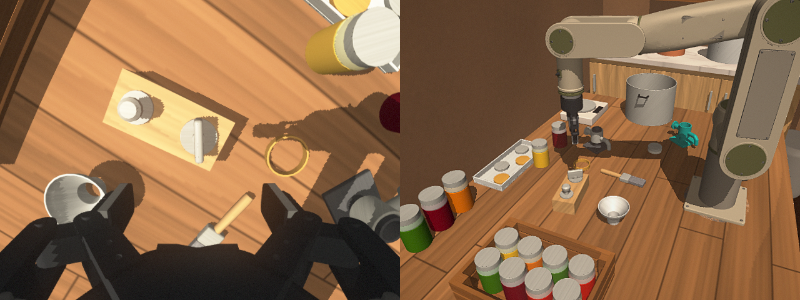

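The wrist image puts the plug at about (316,220) full size with the wing nearly vertical. The side view is now clear, with the plug near (280,275) and the tap near (314,215). I'll enlarge these for pixel readings.

```bash
python3 - <<'E'
import cv2
w=cv2.imread("pics/w1full.png");e=cv2.imread("pics/e1full.png")
a=cv2.resize(w[170:270,270:370],(500,500),interpolation=3) 
b=cv2.resize(e[190:310,260:345],None,fx=4.16,fy=4.16,interpolation=3)[:500]
b=cv2.resize(e[250:300,260:310],(250,250),interpolation=3); c=cv2.resize(e[185:235,290:340],(250,250),interpolation=3)
cv2.imwrite("pics/crop2.png",cv2.hconcat([a,cv2.vconcat([b,c])]))
E
```

```text
(no output)
```

View pics/crop2.png

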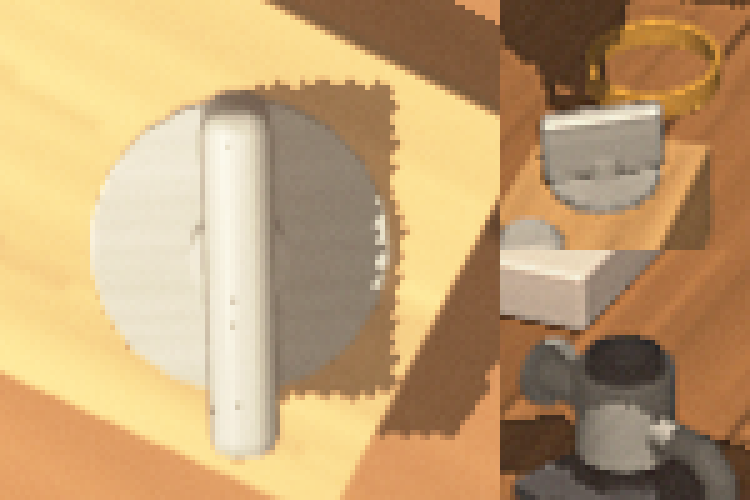

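Readings (full pixels): wrist: wing-top ends (317.2,193) and (318.8,258), collar centre (318,219). Side: wing-top ends (268.8,273.8) and (292,271.4), tap rim centre about (315.6,207).

```bash
python3 - <<'E'
from h import *
w=eyes.snapshot("wrist");e=eyes.snapshot("side");t=eyes.snapshot("top")
p=[]
p.append(tri([(w,(317.2,193.5)),(e,(292,271.4))]));p.append(tri([(w,(318.8,258)),(e,(268.8,273.8))]))
p.append(tri([(w,(317.2,193.5)),(e,(268.8,273.8))]));p.append(tri([(w,(318.8,258)),(e,(292,271.4))]))
for x in p: print(x[0].round(1),np.round(x[1],1))
a,b=atz(w,(317.2,193.5),97),atz(w,(318.8,258),97);d=a-b
print("wrist wing",(a+b)/2,np.linalg.norm(d),np.degrees(np.arctan2(d[1],d[0])))
print("collar",atz(w,(318,218.8),61))
print("tap",tri([(t,(381.5,187)),(e,(315.6,207))]))
E
```

```text
[526.7 159.5  92.7] [28.5 28.5]
[529.5 164.5 109.4] [25.1 25.1]
[550.8 175.1  96.1] [0.5 0.5]
[505.3 142.4  93.9] [1.3 1.3]
wrist wing [529.1724428  159.67890491  97.        ] 54.30024848222507 35.6381087601102
collar [528.5884253  158.97835901  61.        ]
tap (array([ 582.53715711, -172.95522174,   99.15176467]), [np.float64(1.271570178664861), np.float64(1.2715701786646665)])
```

The wing-top height comes out at 94–96 mm against an expected 97, and the wing centre is about (528.3,159.2) at yaw 35.3°. The tap axis is about (584,-173). I'll go down to grasp with the fingers half open.

```bash
python3 -m handwheel '{"series":[[[0.19,0.19,5,0,0,-0.023,0.5],[0.19,0.19,9,0,0,-0.023,0.5],[0.19,0.19,12,0,0,-0.023,0.5],[0.19,0.19,14,0,0,-0.023,0.5],[0.19,0.19,15.5,0,0,-0.023,0.5],[0.19,0.19,16.45,0,0,-0.023,0.5],[0.19,0.19,16.45,0,0,-0.023,0.5],[0.19,0.19,16.45,0,0,-0.023,0.5]]]}'
python3 -m handwheel '{"series":[[[0,0,0,0,0,0,0.25],[0,0,0,0,0,0,0.15],[0,0,0,0,0,0,0],[0,0,0,0,0,0,0],[0,0,0,0,0,0,0],[0,0,0,0,0,0,0]]]}' 60
```

```text
time: 2.95
tool_pos: [529.3, 159.4, 67.8]
tcp_rot: [180.0, -0.1, 35.6]
ft_force: [0.1, -0.2, 0.4]
finger_gap: 42.9
grip_force: 0.0
time: 3.7
tool_pos: [529.0, 159.5, 67.5]
tcp_rot: [180.0, -0.1, 35.6]
ft_force: [-0.9, 0.8, 5.0]
finger_gap: 11.1
grip_force: 59.3
```

```bash
python3 -m handwheel '{"series":[[[0,0,-0.5,0,0,0,0],[0,0,-1.5,0,0,0,0],[0,0,-3.5,0,0,0,0],[0,0,-6,0,0,0,0],[0,0,-9,0,0,0,0],[0,0,-12,0,0,0,0],[0,0,-14,0,0,0,0],[0,0,-14,0,0,0,0],[0,0,-14,0,0,0,0]]]}'
python3 - <<'E'
from h import *
st=status.sense(); print(st["ft_force"],st["wrist_torque"],st["finger_gap"])
print(need([584,-173,208],67.5))
E
```

```text
time: 4.82
tool_pos: [527.9, 159.1, 205.6]
tcp_rot: [-180.0, 0.1, 35.6]
ft_force: [-0.1, -0.6, -3.3]
finger_gap: 11.3
grip_force: 58.5
[-0.09641236 -0.58867727 -3.34271128] [ 0.04746836 -0.01377896  0.00548653] 11.277943754402676
(array([-14.75,  30.28,  -0.23]), array([-0.001,  0.001, -0.557]))
```

Plug lifted. I'll stop beyond the tap so the wrist camera looks down on it for a finer measurement.

```bash
python3 -m handwheel '{"series":[[[-3,4.6,0,0,0,-0.08,0],[-6,9.2,0,0,0,-0.16,0],[-9.5,14.5,0,0,0,-0.25,0],[-13,20,0,0,0,-0.33,0],[-16.5,25.3,0,0,0,-0.42,0],[-20,30.6,0,0,0,-0.5,0],[-22,33.8,0,0,0,-0.557,0],[-23.2,35.5,0,0,0,-0.557,0],[-23.2,35.5,0,0,0,-0.557,0],[-23.2,35.5,0,0,0,-0.557,0]]]}'
python3 - <<'E'
from h import *
s=eyes.snapshot("wrist");e=eyes.snapshot("side")
for z in (95,): print(proj(s,[584,-173,z]),proj(s,[584,-173,14]),proj(e,[584,-173,95]))
cv2.imwrite("pics/w2f.png",s["img"][:,:,::-1]);cv2.imwrite("pics/e2f.png",e["img"][:,:,::-1])
a=cv2.resize(s["img"],(800,600)); cv2.imwrite("pics/w2.png",a[:,:,::-1])
E
```

```text
time: 6.08
tool_pos: [546.1, -263.0, 205.9]
tcp_rot: [-179.9, -0.0, 67.5]
ft_force: [0.3, -0.0, -3.4]
finger_gap: 11.3
grip_force: 59.0
[317.23325905 100.56863767] [316.91913465 112.29798377] [314.75425087 208.03876711]
```

View pics/w2.png

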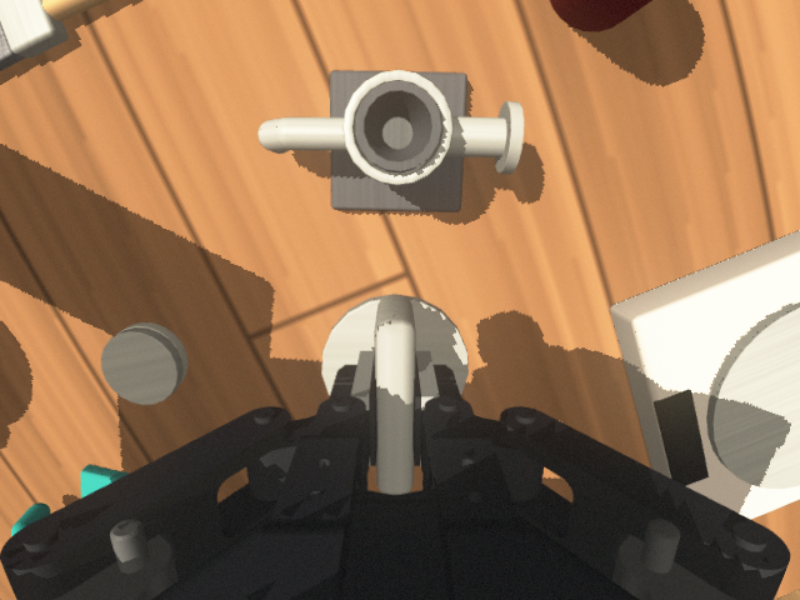

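The image (800 px scale) shows the rim ellipse at x 344–453, y 70–184, centre (398.5,127). Foot edges run (331,71)–(466,74) and (331,208)–(463,212). The held plug's collar spans x 322–468 with its far edge near y 296, and the wing is vertical at x≈395.

```bash
python3 - <<'E'
from h import *
s=eyes.snapshot("wrist"); k=.8
rc=atz(s,(398.5*k,127*k),95); print("rim",rc.round(1))
for a,b,z in [((331,71),(466,74),14),((331,208),(463,212),14),((331,71),(331,208),14),((466,74),(463,212),14),((270,134),(510,137),48)]:
    A=atz(s,np.array(a)*k,z);B=atz(s,np.array(b)*k,z);d=B-A;print(np.degrees(np.arctan2(d[1],d[0])).round(1),np.linalg.norm(d).round(1))
f=[atz(s,np.array(q)*k,14) for q in [(331,71),(466,74),(463,212),(331,208)]];print("foot c",np.mean(f,0).round(1))
th=np.linspace(0,2*np.pi,90)
def ext(c,rad,z):
    q=np.array([proj(s,[c[0]+rad*np.cos(t),c[1]+rad*np.sin(t),z]) for t in th])/k; return q.min(0).round(0),q.max(0).round(0)
print("rim ext pred",ext(rc,31,95),ext(rc,25,95))
st=status.sense();y=np.radians(st["tcp_rot"][2]);ux=np.array([np.cos(y),np.sin(y)]);uy=np.array([np.sin(y),-np.cos(y)])
for dx,dy in [(-3,0),(0,0),(3,0),(0,2)]:
    c=st["tool_pos"][:2]+ux*dx+uy*dy; print(dx,dy,ext(c,28,st["tool_pos"][2]-6.5),ext(c,28,st["tool_pos"][2]-12.5))
t=eyes.snapshot("top"); print(tri([(t,(381.5,187)),(s,(398.5*k,127*k))]))
E
```

```text
rim [ 585.1 -173.9   95. ]
-23.7 96.8
-24.2 101.0
-114.3 97.1
-111.8 98.1
-23.2 159.3
foot c [ 584.8 -175.    14. ]
rim ext pred (array([343.,  67.]), array([454., 184.])) (array([353.,  79.]), array([444., 173.]))
-3 0 (array([322., 303.]), array([471., 440.])) (array([324., 298.]), array([468., 431.]))
0 0 (array([321., 295.]), array([471., 433.])) (array([324., 291.]), array([469., 425.]))
3 0 (array([321., 286.]), array([472., 426.])) (array([323., 283.]), array([469., 418.]))
0 2 (array([327., 295.]), array([477., 433.])) (array([329., 291.]), array([474., 425.]))
(array([ 585.36179168, -173.46004673,   92.09668716]), [np.float64(0.14833344491427347), np.float64(0.14833344491433464)])
```

```bash
python3 - <<'E'
from h import *
print(need([585.2,-173.6,206],66.7))
E
```

```text
(array([9.76, 0.16, 0.09]), array([-0.   , -0.   ,  0.015]))
```

```bash
python3 -m handwheel '{"series":[[[2.5,0.04,0,0,0,0.015,0],[5,0.08,0,0,0,0.015,0],[7.5,0.12,0,0,0,0.015,0],[9.2,0.16,0,0,0,0.015,0],[9.76,0.16,0,0,0,0.015,0],[9.76,0.16,0,0,0,0.015,0],[9.76,0.16,0,0,0,0.015,0],[9.76,0.16,0,0,0,0.015,0]]]}'
python3 - <<'E'
from h import *
st=status.sense(); print(st["ft_force"],st["wrist_torque"],need([585.2,-173.6,142],66.7))
E
```

```text
time: 7.28
tool_pos: [584.9, -175.6, 206.8]
tcp_rot: [-180.0, 0.0, 66.6]
ft_force: [-0.2, 0.2, -3.7]
finger_gap: 10.9
grip_force: 59.0
[-0.20057671  0.19513225 -3.6527174 ] [ 0.02058179 -0.03769433 -0.02355652] (array([ 0.2 , -0.05,  6.48]), array([-0.   ,  0.   , -0.002]))
```

```bash
python3 - <<'E'
from h import *
p=np.array([252.173,544.439,231.292]);R=Ro.from_euler('xyz',[180,0,155.145],degrees=True)
for s,w in [((-41,-23.4,0),2.11),((.19,.19,16.45),-.023),((0,0,-14),0),((-23.2,35.5,0),-.557),((9.76,.16,0),.015)]:
    p=p+R.apply(np.array(s)*10);R=R*Ro.from_rotvec([0,0,w]);print(p.round(1),R.as_euler('xyz',degrees=True)[2].round(2))
st=status.sense();print(st["tool_pos"],st["joint_pos"][[0,5]],90+st["joint_pos"][0]-st["joint_pos"][5])
E
```

```text
[525.8 159.8 231.3] 34.25
[528.5 159.3  66.8] 35.57
[528.5 159.3 206.8] 35.57
[ 546.3 -264.4  206.8] 67.48
[ 585.1 -174.9  206.8] 66.62
[ 584.87592503 -175.59763641  206.79190794] [-21.51548317   1.91668354] 66.56783329097742
```

```bash
python3 -m handwheel '{"series":[[[0.05,0,1.5,0,0,0,0],[0.05,0,3,0,0,0,0],[0.05,0,4.5,0,0,0,0],[0.05,0,5.6,0,0,0,0],[0.05,0,6.2,0,0,0,0],[0.05,0,6.6,0,0,0,0],[0.05,0,6.8,0,0,0,0],[0.05,0,6.8,0,0,0,0]]]}'
python3 -m handwheel '{"series":[[[0,0,0.05,0,0,0,0],[0,0,0.1,0,0,0,0],[0,0,0.15,0,0,0,0],[0,0,0.2,0,0,0,0],[0,0,0.2,0,0,0,0]]]}'
python3 -m handwheel '{"series":[[[0,0,0.05,0,0,0,0],[0,0,0.1,0,0,0,0],[0,0,0.15,0,0,0,0],[0,0,0.2,0,0,0,0],[0,0,0.2,0,0,0,0]]]}'
```

```text
time: 8.28
tool_pos: [585.5, -174.5, 139.1]
tcp_rot: [180.0, 0.0, 66.6]
ft_force: [0.1, -0.7, -3.3]
finger_gap: 10.7
grip_force: 59.1
time: 8.9
tool_pos: [585.3, -174.4, 136.7]
tcp_rot: [-180.0, 0.0, 66.6]
ft_force: [-0.6, -0.6, -4.1]
finger_gap: 10.8
grip_force: 59.1
time: 9.52
tool_pos: [585.3, -174.4, 134.7]
tcp_rot: [-180.0, -0.0, 66.6]
ft_force: [-0.3, 0.2, -3.0]
finger_gap: 11.3
grip_force: 59.1
```

```bash
for i in 1; do :; done
python3 -m handwheel '{"series":[[[0,0,0.05,0,0,0,0],[0,0,0.1,0,0,0,0],[0,0,0.15,0,0,0,0],[0,0,0.2,0,0,0,0]]]}' | grep -E "tool_pos|ft"
python3 -m handwheel '{"series":[[[0,0,0.05,0,0,0,0],[0,0,0.1,0,0,0,0],[0,0,0.15,0,0,0,0],[0,0,0.2,0,0,0,0]]]}'| grep -E "tool_pos|ft"
```

```text
tool_pos: [585.3, -174.4, 132.8]
ft_force: [0.0, 0.3, -3.2]
tool_pos: [585.3, -174.4, 130.8]
ft_force: [-0.2, -0.2, -3.6]
```

```bash

python3 -m handwheel '{"series":[[[0,0,0.05,0,0,0,0],[0,0,0.1,0,0,0,0],[0,0,0.15,0,0,0,0],[0,0,0.2,0,0,0,0]]]}' | grep -E "tool_pos|ft"
```

```text
tool_pos: [585.3, -174.4, 128.8]
ft_force: [-0.4, -0.1, -2.4]
```

```bash

python3 -m handwheel '{"series":[[[0,0,0.05,0,0,0,0],[0,0,0.1,0,0,0,0],[0,0,0.15,0,0,0,0]]]}' | grep -E "tool_pos|ft"
```

```text
tool_pos: [585.3, -174.4, 127.3]
ft_force: [0.4, 0.8, -3.1]
```

```bash

python3 -m handwheel '{"series":[[[0,0,0.05,0,0,0,0],[0,0,0.1,0,0,0,0],[0,0,0.15,0,0,0,0]]]}' | grep -E "tool_pos|ft"
```

```text
tool_pos: [585.3, -174.1, 125.8]
ft_force: [-1.3, 1.8, -1.3]
```

```bash

python3 -m handwheel '{"series":[[[0,0,0.05,0,0,0,0],[0,0,0.1,0,0,0,0],[0,0,0.15,0,0,0,0]]]}' | grep -E "tool_pos|ft"
```

```text
tool_pos: [585.2, -174.0, 124.4]
ft_force: [-2.0, 4.4, 0.9]
```

Side contact: the cup wall pushes the plug toward +y and slightly −x. I'll yield that way, then go on down.

```bash

python3 -m handwheel '{"series":[[[0.03,-0.035,0,0,0,0,0],[0.06,-0.07,0,0,0,0,0],[0.06,-0.07,0,0,0,0,0],[0.06,-0.07,0,0,0,0,0]]]}' | grep -E "tool_pos|ft"
```

```text
tool_pos: [584.9, -173.7, 124.2]
ft_force: [0.5, 1.5, -3.1]
```

```bash

python3 -m handwheel '{"series":[[[0,0,0.03,0,0,0,0],[0,0,0.06,0,0,0,0],[0,0,0.1,0,0,0,0],[0,0,0.1,0,0,0,0]]]}' | grep -E "tool_pos|ft"
```

```text
tool_pos: [584.9, -173.5, 123.3]
ft_force: [-1.7, 3.2, -1.3]
```

```bash

python3 -m handwheel '{"series":[[[0.03,-0.035,0,0,0,0,0],[0.06,-0.07,0,0,0,0,0],[0.06,-0.07,0.05,0,0,0,0],[0.06,-0.07,0.1,0,0,0,0],[0.06,-0.07,0.1,0,0,0,0]]]}' | grep -E "tool_pos|ft"
```

```text
tool_pos: [584.8, -173.1, 122.6]
ft_force: [1.1, -0.4, -0.3]
```

```bash

python3 -m handwheel '{"series":[[[0.02,-0.02,0.03,0,0,0,0],[0.03,-0.03,0.06,0,0,0,0],[0.03,-0.03,0.1,0,0,0,0],[0.03,-0.03,0.1,0,0,0,0]]]}' | grep -E "tool_pos|ft"
```

```text
tool_pos: [584.8, -172.9, 121.9]
ft_force: [0.9, -4.4, 2.3]
```

```bash

python3 -m handwheel '{"series":[[[-0.03,0.01,0.03,0,0,0,0],[-0.04,0.01,0.06,0,0,0,0],[-0.04,0.01,0.06,0,0,0,0],[-0.04,0.01,0.06,0,0,0,0]]]}' | grep -E "tool_pos|tcp|ft"; python3 -c "
from h import *
print(status.sense()['wrist_torque'])"
```

```text
tool_pos: [584.7, -173.0, 121.3]
tcp_rot: [179.9, 0.0, 66.6]
ft_force: [1.2, -4.7, 4.9]
[-0.74095978 -0.17672137 -0.00720776]
```

```bash

python3 -m handwheel '{"series":[[[-0.03,0.02,0,0,0,0,0],[-0.05,0.03,0,0,0,0,0],[-0.05,0.03,0,0,0,0,0],[-0.05,0.03,0,0,0,0,0]]]}' | grep -E "tool_pos|tcp|ft"
```

```text
tool_pos: [584.7, -173.1, 121.2]
tcp_rot: [180.0, -0.0, 66.6]
ft_force: [1.2, -2.9, 5.4]
```

```bash

python3 -m handwheel '{"series":[[[-0.02,0.02,0.02,0,0,0,0],[-0.05,0.05,0.04,0,0,0,0],[-0.05,0.05,0.07,0,0,0,0],[-0.05,0.05,0.07,0,0,0,0],[-0.05,0.05,0.07,0,0,0,0]]]}' | grep -E "tool_pos|tcp|ft"
```

```text
tool_pos: [584.8, -173.2, 120.7]
tcp_rot: [-180.0, -0.1, 66.6]
ft_force: [-1.0, 0.4, 8.3]
```

Bedded, with net load about 11.7 N and lateral force about 0. Now rocking it anticlockwise.

```bash

python3 -m handwheel '{"series":[[[0,0,0,0,0,-0.05,0],[0,0,0,0,0,-0.12,0],[0,0,0,0,0,-0.2,0]]]}' | grep -E "tool_pos|tcp|ft"
```

```text
tool_pos: [584.7, -173.1, 120.4]
tcp_rot: [-180.0, -0.1, 78.2]
ft_force: [-0.8, 0.5, 6.0]
```

```bash

python3 -m handwheel '{"series":[[[0,0,0,0,0,-0.07,0],[0,0,0,0,0,-0.14,0],[0,0,0,0,0,-0.21,0],[0,0,0,0,0,-0.28,0],[0,0,0,0,0,-0.34,0],[0,0,0,0,0,-0.34,0],[0,0,0,0,0,-0.34,0]]]}' | grep -E "tool_pos|tcp|ft"; python3 -c "
from h import *
print(status.sense()['wrist_torque'])"
```

```text
tool_pos: [584.6, -173.1, 120.4]
tcp_rot: [-180.0, -0.1, 97.6]
ft_force: [-1.0, -0.1, 6.9]
[0.00045659 0.22183761 0.1063658 ]
```

```bash

python3 -m handwheel '{"series":[[[0,0,0.02,0,0,0,0],[0,0,0.03,0,0,0.08,0],[0,0,0.03,0,0,0.16,0],[0,0,0.03,0,0,0.26,0],[0,0,0.03,0,0,0.36,0],[0,0,0.03,0,0,0.45,0],[0,0,0.03,0,0,0.54,0]]]}' | grep -E "tool_pos|tcp|ft"
```

```text
tool_pos: [584.8, -173.2, 120.4]
tcp_rot: [-180.0, -0.1, 66.5]
ft_force: [-1.1, 0.3, 8.0]
```

```bash

python3 -m handwheel '{"series":[[[0,0,0,0,0,0.09,0],[0,0,0,0,0,0.18,0],[0,0,0,0,0,0.27,0],[0,0,0,0,0,0.36,0],[0,0,0,0,0,0.45,0],[0,0,0,0,0,0.54,0],[0,0,0,0,0,0.54,0],[0,0,0,0,0,0.54,0]]]}' | grep -E "tool_pos|tcp|ft"
```

```text
tool_pos: [585.0, -173.3, 120.4]
tcp_rot: [-180.0, -0.1, 35.7]
ft_force: [-0.5, 0.3, 7.4]
```

```bash

python3 -m handwheel '{"series":[[[0,0,0,0,0,-0.08,0],[0,0,0,0,0,-0.17,0],[0,0,0,0,0,-0.26,0],[0,0,0,0,0,-0.35,0],[0,0,0,0,0,-0.44,0],[0,0,0,0,0,-0.5,0],[0,0,0,0,0,-0.54,0],[0,0,0,0,0,-0.54,0],[0,0,0,0,0,-0.54,0]]]}' | grep -E "time|tool_pos|tcp|ft"; python3 - <<'E'
from h import *
s=eyes.snapshot("top");w=eyes.snapshot("wrist")
b=w["img"][:420,120:520]
cv2.imwrite("pics/c3.png",cv2.resize(b,(570,600))[:,:,::-1])
E
```

```text
time: 20.15
tool_pos: [584.8, -173.2, 120.4]
tcp_rot: [-180.0, -0.1, 66.6]
ft_force: [-0.9, 0.7, 8.7]
```

View pics/c3.png

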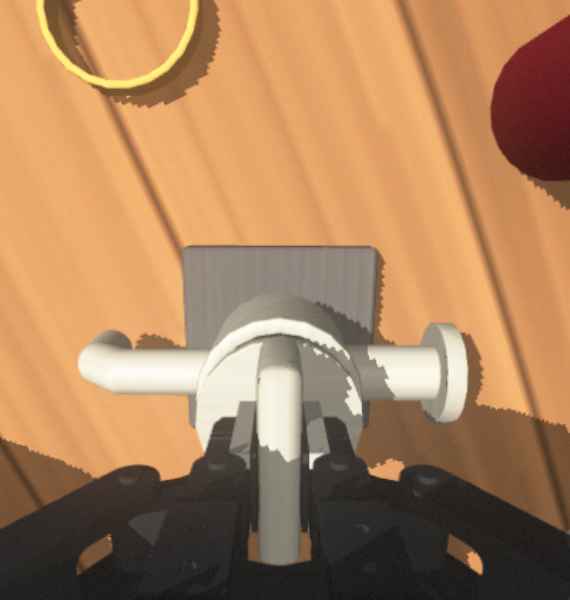

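The wing sits square to the spout–flange line, with the foot edge within about 1° of level (187,246)–(376,248) and the collar over the seat. Easing off.

```bash

python3 -m handwheel '{"series":[[[0,0,-0.04,0,0,0,0],[0,0,-0.08,0,0,0,0],[0,0,-0.12,0,0,0,0],[0,0,-0.16,0,0,0,0],[0,0,-0.19,0,0,0,0],[0,0,-0.19,0,0,0,0],[0,0,-0.19,0,0,0,0]]]}' | grep -E "time|tool_pos|tcp|ft"
```

```text
time: 21.12
tool_pos: [584.7, -173.3, 121.4]
tcp_rot: [-180.0, -0.1, 66.6]
ft_force: [1.9, 4.8, 3.5]
```

```bash

python3 -m handwheel '{"series":[[[0.02,0,-0.03,0,0,0,0],[0.04,0,-0.06,0,0,0,0],[0.04,0,-0.09,0,0,0,0],[0.04,0,-0.09,0,0,0,0],[0.04,0,-0.09,0,0,0,0]]]}' | grep -E "time|tool_pos|tcp|ft"
```

```text
time: 21.75
tool_pos: [584.7, -173.3, 122.0]
tcp_rot: [-180.0, -0.0, 66.6]
ft_force: [3.3, 3.5, 1.3]
```

```bash

python3 -m handwheel '{"series":[[[0.03,0.02,-0.02,0,0,0,0],[0.06,0.03,-0.04,0,0,0,0],[0.06,0.03,-0.05,0,0,0,0],[0.06,0.03,-0.05,0,0,0,0]]]}' | grep -E "time|tool_pos|tcp|ft"
```

```text
time: 22.25
tool_pos: [584.8, -173.3, 122.5]
tcp_rot: [-179.9, 0.0, 66.6]
ft_force: [0.5, 1.5, -2.1]
```

```bash

python3 -m handwheel '{"series":[[[0,0,0,0,0,0,0.2],[0,0,0,0,0,0,0.3],[0,0,0,0,0,0,0.4],[0,0,0,0,0,0,0.4],[0,0,0,0,0,0,0.4]]]}' 20
python3 -m handwheel '{"series":[[[0,0,-1,0,0,0,0.4],[0,0,-3,0,0,0,0.4],[0,0,-6,0,0,0,0.4],[0,0,-9,0,0,0,0.4],[-2,0,-12,0,0,0,0.4],[-5,0,-12,0,0,0,0.4],[-8,0,-12,0,0,0,0.4],[-10,0,-12,0,0,0,0.4],[-10,0,-12,0,0,0,0.4]]]}'
python3 - <<'E'
from h import *
w=eyes.snapshot("wrist");t=eyes.snapshot("top")
cv2.imwrite("pics/c4.png",cv2.hconcat([cv2.resize(w["img"][:300,120:520],(533,400)),cv2.resize(t["img"],(267,400))])[:,:,::-1])
E
```

```text
time: 22.88
tool_pos: [585.3, -173.3, 123.0]
tcp_rot: [180.0, 0.0, 66.6]
ft_force: [0.4, 0.1, -0.5]
finger_gap: 34.2
grip_force: 0.0
time: 24.0
tool_pos: [545.3, -266.2, 243.9]
tcp_rot: [179.9, 0.0, 66.5]
ft_force: [0.5, 0.5, -0.0]
finger_gap: 33.7
grip_force: 0.0
```

View pics/c4.png

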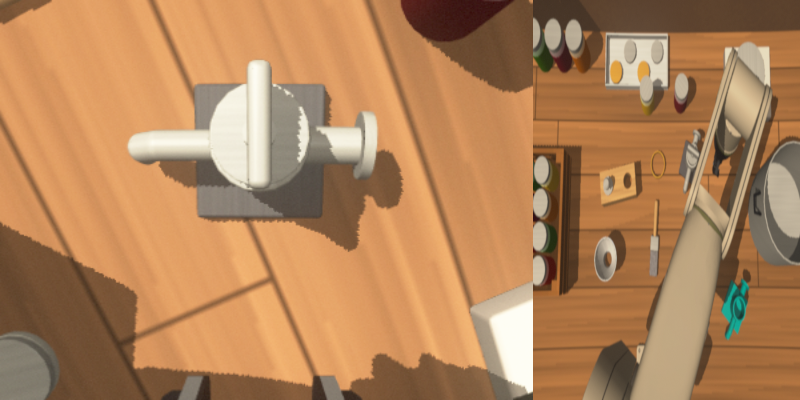

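The plug sits upright and centred in the tap at (259,135), its wing running (259,62)–(259,185), across the spout. The other things look undisturbed and the arm is clear.

```bash
python3 -c "
from bench import r
print(r.hand_in())"
```

```text
the job is handed in; nothing more can be done
None
```

The job is handed in (result not reported): the plug was bedded at about 12 N, rocked about 31° each way under roughly 10–12 N, brought back across the spout and left upright in its seat, with nothing else seen to move, at about 24 s on the clock.

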